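Reset the locked stop of a planing jig behind an offcut

ROBOT

A 6-joint arm with a two-finger parallel gripper is mounted at the origin on a cart in front of the work surface, level with it; the furniture and walls round the work are solid. World frame = base frame: x ahead of the robot, y to its left, z up, the work surface at z = 0. Lengths are in m, angles in rad, forces in N, time in s.
With the tool pointing down it reaches from about 0.375 to 0.925 m from the base axis. Payload 5.7 kg.
Tool frame: the origin (TCP) lies between the finger pads; the fingertips stand 19 mm ahead of it and the grasp point (between the pads) is the TCP; z points along the fingers, y is the line along which they close (so a half turn about z gives the same grasp; the last joint's range is limited). The gripper opens to 85 mm and grips with 20 to 120 N. Pads are 22 mm wide; open, the fingers measure 114 mm over their backs; the gripper's body (76 mm by 85 mm) begins 54 mm behind the grasp point. The pads swing forward as they close: fully open they stand 13 mm farther back than shut.
Start: joints at [1.174, 0.359, 1.51, -0, 1.272, -0.115], TCP at [0.167, 0.576, 0.25] pointing down, gripper open.
Joint ranges: [-2.97, 2.97], [-1.01, 2.36], [0.21, 2.38], [-0.96, 4.11], [0.2, 2.71], [-2.98, 2.98]. Speed limits (rad/s): [2.39, 2.39, 3.14, 3.14, 3.14, 3.14].

INTERFACE

Orientations are given as a rotation vector (axis times angle).
In Python, from rig import ctrl gives the robot as it stands. The module is installed in compiled form; this text tells all that it offers.
- The arm moves only by the shell command python3 -m inch 'ROWS'. ROWS is text: rows parted by semicolons, each of 5 numbers parted by spaces: the shift along the world's x, y, z in mm, then the turn about the world's z in rad, then the opening, from -1 (shut) to 1 (fully open). In form: dx dy dz yaw gripper; .... A call has exactly 8 rows; each row is the pose to reach, as a shift and turn from the pose commanded when the call began; what a row does not reach only later rows make up. A row lasts 1/12 s, in which the tool goes at most 41.7 mm and 7.16 degrees, less where a joint would pass 70% of its speed; a pose out of reach is approached as far as the arm can. A call with a gripper value outside its range is refused whole. The fingers move at their own pace and stop on an object; the grip force is fixed at half the most. Time passes only in rows, so rows that repeat a pose let the fingers close, or fill a call up. It gives the time, the measured TCP pose, the force, the opening and the grip force at its end, in the units of the state.
- ctrl.read_state(): the state, without advancing time (a new reading comes with each control period).
- ctrl.capture(name): name is "side" or "top" or "wrist"; returns a dict with "frame" (420x560x3 uint8, red, green, blue), "vfov" (degrees; the focal length in pixels is half the picture's height over the tangent of half this angle, whatever the lens; pixels are square), "cx", "cy" (the principal point, pixels), "R" (3x3) and "t" (3): a world point X has camera coordinates R X + t. Camera axes: x right, y down, z forward; pixel columns grow to the right and rows downward; lengths in m; the calibration is good to about 2 mm. A picture is of the moment at which its call begins. There is no depth.
- ctrl.job_done(): hands the job in; it is judged then, once.
The state is a dict: "clock": time; "joint_positions": joint angles; "dq": joint speeds; "joint_efforts": joint torques, N m; "eef_pos": TCP position; "orientation": TCP orientation; "force": force on the tool from outside, world axes, zero at the start; "torque": the same for the moment, N m; "opening": finger opening in m; "finger_force": force on a finger pad.
Only numpy, scipy, OpenCV 4.12 (cv2) and the standard library are available. Lean on these libraries where they do the work, as an engineer would, in place of code of your own. Each camera call takes 0.05 s, during which the arm holds its last target. There are 200 camera calls.

TASK

On the planing jig, pull out the spring plunger that locks the sliding stop, and with the stop push the pine offcut gently home against the end block. Then let the plunger drop into the nearest notch, backing the stop off no farther than that needs, so that the stop is locked close behind the offcut. Leave everything else where it is.

Things in the scene. Friction and masses are not known exactly. Their poses are not given: they have to be found in the camera images.
- jig: Planing jig, fixed: plywood base 150 (x) x 330 (y) x 14 mm with a trough 42 mm wide along y between two low aluminium walls (front wall top 26 mm above the bench). Origin: centre of its underside, on the bench; x across the trough, away from the robot; y along the trough, toward the end block.
- ledge_edge (a point): Middle of the lower front edge of the jig's plywood tool ledge, 184 mm above the bench at jig x = -16 mm. The ledge reaches from there to jig x = +84 mm over the full length, on cheeks at jig y = +/-158 mm. It blocks a gripper coming straight down on the plunger knob: come in along the plunger's leaning axis.
- stop (a joint): Sliding stop (dark steel carriage 42 x 50 x 45 mm in the trough): travel in m along jig +y; near 0 at the start, growing toward offcut and end block, range -0.03 to 0.085. Friction 1.5 N. With the plunger home it has only 1 mm of play either way. The notches were cut by hand, 10 to 14 mm apart, unevenly: find them by feel. At the start the plunger sits in one.
- plunger (a joint): Spring plunger in the stop: how far it is pulled out, m. 0 = home in a notch (locked), 0.014 = fully out; the stop is free above 0.008. The spring always pushes it home, 5 N at 0, 9 N fully out. Let go between two notches, its tip rests on a tooth at 0.0075; when the stop is slid on, it snaps into the next notch and the stop stops dead.
- knob (a point): Centre of the plunger's round black knob, 22 mm across, 26 mm long along the plunger's axis, on a 9 mm shaft 20 mm clear of the boss below; moves with stop and plunger. The axis leans 40 degrees from vertical toward the robot: pull direction in the jig's frame (-0.643, 0, 0.766). Plunger home: jig x = -23 mm, 94 mm above the bench.
- stop_face (a point): Centre of the stop's rubber-faced front (the face that pushes the offcut), 28 mm above the bench; moves with the stop.
- offcut: Loose pine offcut 40 (x) x 84 (y) x 28 mm, 70 g, lying lengthwise in the trough between stop and end block. Origin: centre of its underside; y along its length, toward the end block.
- end_block: Fixed dark steel end block across the trough, 42 x 30 x 36 mm with a flange on top, bolted at a place along the trough that differs each time. Origin: centre of its underside, on the trough floor; the face that the offcut meets is at its own y = -15 mm.
- wax_tin: Flat round tin, 70 mm in diameter, 27 mm high, standing on the tool ledge; leave alone. Origin at the centre of its underside.
- lamp_cup: Bronzed lamp cup, 64 mm across and 51 mm high, standing rim down on the tool ledge; leave alone. Origin at the centre of its underside.
- pencil: Flat carpenter pencil, 149 mm, lying on the jig's base in front of the trough; leave alone. Origin at the middle of its underside.
Mind the look-alikes: they are no part of the job. Leave any pink or purple look-alike of the offcut alone.

How it is judged:
By the outcome, as a careful person would: the job done as asked, in the order asked, and still so for the second after the job is handed in, with the robot touching nothing.
It also fails if it takes over 38 s, if anything falls off the work surface, if the arm or the gripper's body presses on something with over 40 N, if the wrist force passes 120 N, or if a joint passes its speed limit or range.

## Working session

There is one attempt and no reset: what is moved stays moved. The work goes in short steps, Python scripts to look and compute and a shell command to move; the robot and the scene stay as the last step left them, time stands still between calls to the robot, and variables do not carry over. Pictures are saved under pics/ and viewed, at most 10 in all, crops included, and the job is handed in when it is done.

```bash
mkdir -p pics
cat > h.py <<'E'
import numpy as np,cv2,json
from rig import ctrl
def cap(n,f):
    c=ctrl.capture(n); cv2.imwrite(f'pics/{f}.png',cv2.cvtColor(np.asarray(c['frame']),cv2.COLOR_RGB2BGR))
    d={k:np.asarray(c[k]).tolist() for k in('vfov','cx','cy','R','t')}; json.dump(d,open(f'pics/{f}.json','w')); return d
def ray(f,u,v):
    d=json.load(open(f'pics/{f}.json')); R=np.array(d['R']);t=np.array(d['t']); F=210/np.tan(np.radians(d['vfov'])/2)
    return -R.T@t, R.T@np.array([(u-d['cx'])/F,(v-d['cy'])/F,1])
def atz(f,u,v,z):
    o,r=ray(f,u,v); return o+r*(z-o[2])/r[2]
def proj(f,X):
    d=json.load(open(f'pics/{f}.json')); R=np.array(d['R']);t=np.array(d['t']); F=210/np.tan(np.radians(d['vfov'])/2)
    p=R@np.array(X)+t; return p[:2]/p[2]*F+[d['cx'],d['cy']]
def tri(*obs):
    A=np.zeros((3,3));b=np.zeros(3)
    for f,u,v in obs:
        o,r=ray(f,u,v); r/=np.linalg.norm(r); P=np.eye(3)-np.outer(r,r); A+=P;b+=P@o
    return np.linalg.solve(A,b)
E
python3 - <<'E'
from h import *
for n in('side','top','wrist'):
    d=cap(n,n+'0'); print(n,d['vfov'],-np.array(d['R']).T@d['t'])
a=[cv2.imread(f'pics/{n}0.png') for n in('side','top')]
print(ctrl.read_state())
E
```

```text
side 54.119724021591935 [ 1.13078123 -0.77512823  0.64659928]
top 46.505344809831115 [ 0.35540819 -0.20060166  1.1186987 ]
wrist 71.7723615841804 [0.09296646 0.59655363 0.37359001]
{'clock': 0.15, 'joint_positions': array([ 1.17391419e+00,  3.59367234e-01,  1.51119816e+00, -1.63232148e-05,
        1.27249666e+00, -1.15101810e-01]), 'dq': array([ 0.00124206,  0.0010438 , -0.00201532, -0.00140181, -0.00142183,
        0.00030496]), 'joint_efforts': array([ 9.28838308e-04, -5.28028107e+01, -2.78927815e+01, -2.37259128e-04,
        8.13691760e-03, -2.77176213e-05]), 'eef_pos': array([0.16665729, 0.57586511, 0.24962473]), 'orientation': array([-4.41098897e-01, -3.11011067e+00,  2.23884926e-03]), 'force': array([-0.25376605,  0.11986572, -0.4524908 ]), 'torque': array([ 0.02800011, -0.04194833,  0.0117066 ]), 'finger_force': 0.0, 'opening': 0.08545484561260737}
```

View pics/side0.png

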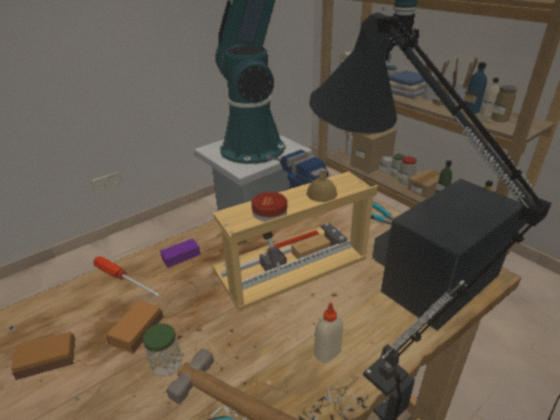

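View pics/top0.png

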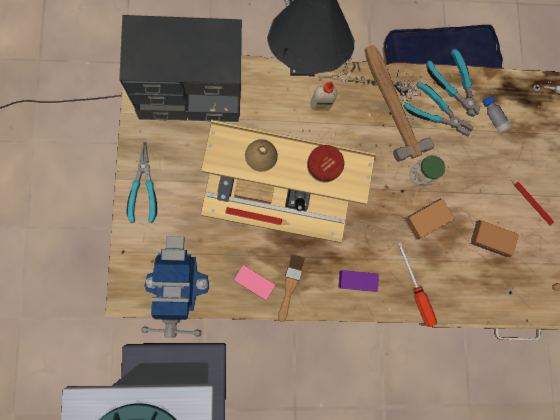

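The side view shows the jig with the red tin and bronze cup on its ledge. In the top view the jig is at about (203–375, 122–241), the end block near (226,188) and the knob near (298,205). Next I'll enlarge both.

Run:
```python
from h import *
a=cv2.imread('pics/top0.png')[115:250,190:390]; b=cv2.imread('pics/side0.png')[170:310,205:385]
cv2.imwrite('pics/topc.png',cv2.resize(a,None,fx=4,fy=4,interpolation=cv2.INTER_CUBIC))
cv2.imwrite('pics/sidec.png',cv2.resize(b,None,fx=4,fy=4,interpolation=cv2.INTER_CUBIC))
```

```text
(no output)
```

View pics/topc.png

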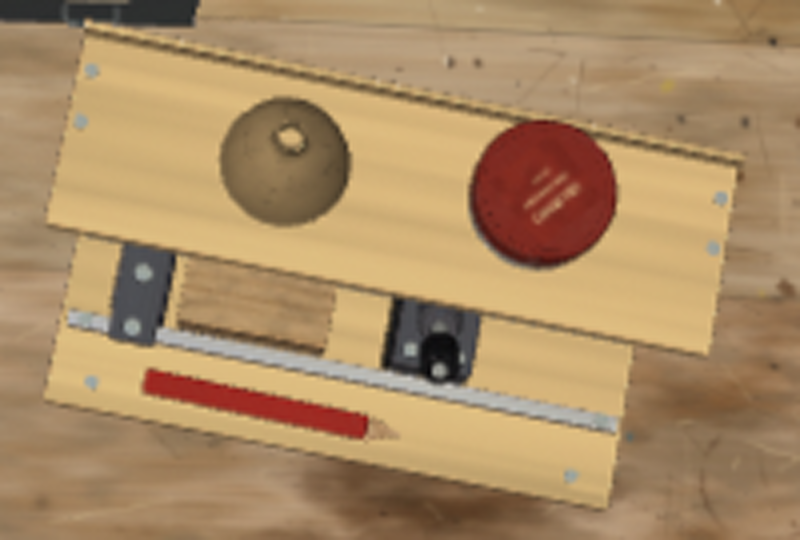

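View pics/sidec.png

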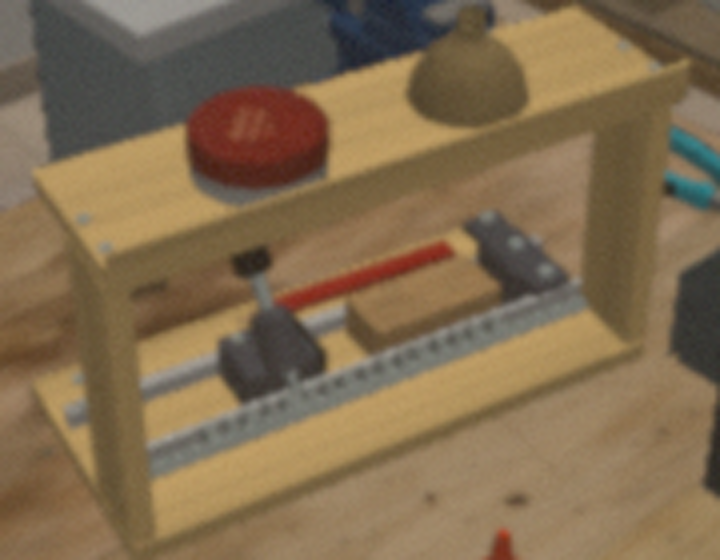

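The top crop shows base front corners at (45,400) and (607,507), the knob at (440,355), and offcut ends at about x=178 and x=325. In the side crop the knob is at (252,262).

Run:
```python
from h import *
T=lambda u,v:('top0',190+u/4,115+v/4); S=lambda u,v:('side0',205+u/4,170+v/4)
A=atz(*T(45,400),.014);B=atz(*T(607,507),.014);print('front corners',A,B,np.linalg.norm(A-B))
L1=atz(*T(47,226),.196);L2=atz(*T(708,354),.196);print('ledge',L1,L2,np.linalg.norm(L1-L2))
K=tri(T(440,357),S(252,262));print('knob',K)
for y in((A-B),(L1-L2)): print(np.degrees(np.arctan2(-y[0],y[1])))
y=(A-B)+(L1-L2);y[2]=0;y/=np.linalg.norm(y);x=np.array([y[1],-y[0],0])
O=(A+B)/2+.075*x;O[2]=0
O2=(L1+L2)/2+.016*x; print('origin',O,O2,'x',x,'y',y)
j=lambda P:(round((P-O)@x*1000,1),round((P-O)@y*1000,1),round(P[2]*1000,1))
print('knob jig',j(K),'ledge',j(L1),j(L2))
for n,p,z in(('off R',T(337,292),.042),('off R2',T(324,343),.042),('off L',T(180,258),.042),('off Lf',T(178,328),.042),('end R',T(160,343),.055),('end R2',T(175,255),.055),('end L',T(110,333),.055),('stop L',T(383,365),.059),('stop R',T(467,382),.059)): print(n,j(atz(*p,z)))
for n,p,z in(('off near R top',S(378,345),.042),('off near L',S(500,296),.042)): print(n,j(atz(*p,z)))
```

```text
front corners [ 0.52401818 -0.12872531  0.014     ] [ 0.46460936 -0.45045157  0.014     ] 0.32716539002291434
ledge [ 0.58083402 -0.13991077  0.196     ] [ 0.52176052 -0.46126003  0.196     ] 0.32673387000327847
knob [ 0.53929682 -0.34362335  0.08579861]
-10.462181871992872
-10.416363980822574
origin [ 0.56807233 -0.30317796  0.        ] [ 0.56703243 -0.3034845   0.196     ] x [ 0.98344746 -0.18119354  0.        ] y [0.18119354 0.98344746 0.        ]
knob jig (np.float64(-21.0), np.float64(-45.0), np.float64(85.8)) ledge (np.float64(-17.0), np.float64(162.9), np.float64(196.0)) (np.float64(-16.9), np.float64(-163.9), np.float64(196.0))
off R (np.float64(12.6), np.float64(12.8), np.float64(42.0))
off R2 (np.float64(-17.6), np.float64(14.9), np.float64(42.0))
off L (np.float64(14.6), np.float64(103.2), np.float64(42.0))
off Lf (np.float64(-24.9), np.float64(96.7), np.float64(42.0))
end R (np.float64(-37.5), np.float64(104.4), np.float64(55.0))
end R2 (np.float64(12.8), np.float64(105.8), np.float64(55.0))
end L (np.float64(-37.3), np.float64(132.4), np.float64(55.0))
stop L (np.float64(-26.8), np.float64(-18.7), np.float64(59.0))
stop R (np.float64(-27.2), np.float64(-66.3), np.float64(59.0))
off near R top (np.float64(32.2), np.float64(7.1), np.float64(42.0))
off near L (np.float64(30.7), np.float64(91.1), np.float64(42.0))
```

```bash
python3 -m inch '30 -30 20 0 1; 60 -60 40 0 1; 90 -90 60 0 1; 120 -120 80 0 1; 150 -150 100 0 1; 180 -180 120 0 1; 205 -205 140 0 1; 205 -205 140 0 1'
python3 - <<'E'
from h import *
T=lambda u,v:('top0',u,v)
print(tri(('top0',310,45),('side0',352,110)))
s=ctrl.read_state(); print(s['joint_positions'],s['clock'])
E
```

```text
clock: 0.82
eef_pos: [0.3737, 0.3692, 0.3918]
orientation: [0.443, 3.109, 0.0]
force: [1.1, 0.1, -0.1]
opening: 0.0853
finger_force: 0.0
[ 0.73023448 -0.31520662  0.4215244 ]
[ 6.48508939e-01  1.48474091e-01  1.45278345e+00 -1.05712547e-03
  1.53903621e+00 -6.39352980e-01] 0.8167
```

```bash
python3 -m inch '10 -10 40 0 1; 20 -20 80 0 1; 30 -30 120 0 1; 40 -40 160 0 1; 50 -50 200 0 1; 60 -60 240 0 1; 70 -70 280 0 1; 80 -80 310 0 1'; python3 -m inch '10 -10 40 0 1; 20 -20 80 0 1; 30 -30 120 0 1; 40 -40 160 0 1; 50 -50 200 0 1; 60 -60 240 0 1; 70 -70 280 0 1; 80 -80 310 0 1'; python3 -c "
from rig import ctrl
print(ctrl.read_state()['joint_positions'])"
```

```text
clock: 1.48
eef_pos: [0.4514, 0.2906, 0.7028]
orientation: [0.44, 3.109, 0.001]
force: [0.5, 0.2, 0.7]
opening: 0.0853
finger_force: 0.0
clock: 2.15
eef_pos: [0.4536, 0.2061, 0.8226]
orientation: [0.438, 3.09, 0.019]
force: [0.4, -0.3, 0.2]
opening: 0.0853
finger_force: 0.0
[ 0.28586697  0.29280187  0.21421108  0.00531536  2.61112641 -0.99890684]
```

```bash
python3 -m inch '0 -10 40 0 1; -10 -20 80 0 1; -20 -30 120 0 1; -30 -40 160 0 1; -40 -50 200 0 1; -50 -60 240 0 1; -60 -70 280 0 1; -70 -80 320 0 1';  python3 -c "
from rig import ctrl
print(ctrl.read_state()['joint_positions'])"; python3 -m inch '0 -20 -40 0 1; 0 -40 -80 0 1; 0 -60 -120 0 1; 0 -80 -160 0 1; 0 -100 -200 0 1; 0 -120 -240 0 1; 0 -140 -270 0 1; 0 -160 -300 0 1'; python3 -c "
from rig import ctrl
print(ctrl.read_state()['joint_positions'])"
```

```text
clock: 2.82
eef_pos: [0.3677, 0.1384, 0.8762]
orientation: [0.434, 3.063, 0.034]
force: [-0.5, -0.5, 0.5]
opening: 0.0854
finger_force: 0.0
[ 0.17786263  0.16799536  0.21438531  0.01488481  2.70734593 -1.09749725]
clock: 3.48
eef_pos: [0.368, -0.0102, 0.5913]
orientation: [0.434, 3.066, 0.033]
force: [0.2, -0.5, 1.3]
opening: 0.0858
finger_force: 0.0
[-0.24130898 -0.1589919   1.30906284  0.02787788  1.94931995 -1.52008259]
```

Run:
```python
import numpy as np
from scipy.optimize import least_squares
D=[((.359,1.511,1.272),(.1667,.5759,.2496)),((.1485,1.4528,1.539),(.3737,.3692,.3918)),((.2928,.2142,2.6111),(.4536,.2061,.8226)),((.168,.2144,2.7073),(.3677,.1384,.8762)),((-.159,1.3091,1.9493),(.368,-.0102,.5913))]
# try: forearm may have an offset e perpendicular
def fk(p,q):
    a,h,L1,L2,L3,e=p; s=q[0];t=q[0]+q[1];u=t+q[2]
    return np.array([a+L1*np.sin(s)+L2*np.sin(t)+e*np.cos(t)+L3*np.sin(u), h+L1*np.cos(s)+L2*np.cos(t)-e*np.sin(t)+L3*np.cos(u)])
f=lambda p:np.concatenate([fk(p,q)-[np.hypot(*P[:2])*1,P[2]] for q,P in D])
s=least_squares(f,[0,.35,.45,.4,.25,0]);p=s.x
print(p,f(p)*1000)
for q in[(-.4,.21,2.71),(-.6,.5,2.6),(-.8,.6,2.71),(-.9,.5,2.71),(-.6,.4,2.71),(-.9,.8,2.71),(0,.21,2.71),(-.2,.21,2.71)]: print(q,fk(p,q),np.pi-sum(q))
```

```text
[0.00485732 0.32607069 0.60631332 0.43404431 0.40914982 0.11179229] [-0.02101891  0.21676867  0.20676535 -0.21665629 -0.2732559   0.10431122
  0.25838953  0.02772836 -0.17088071 -0.13215296]
(-0.4, 0.21, 2.71) [0.03481565 0.99924938] 0.6215926535897931
(-0.6, 0.5, 2.6) [-0.02472649  0.94173141] 0.6415926535897931
(-0.8, 0.6, 2.71) [-0.16517793  0.86587529] 0.6315926535897933
(-0.9, 0.5, 2.71) [-0.23377764  0.87063226] 0.8315926535897931
(-0.6, 0.4, 2.71) [-0.07258563  0.94386471] 0.6315926535897933
(-0.9, 0.8, 2.71) [-0.1947817   0.79331011] 0.5315926535897932
(0, 0.21, 2.71) [0.2945989 0.934443 ] 0.2215926535897932
(-0.2, 0.21, 2.71) [0.16795844 0.97987883] 0.42159265358979336
```

```bash
python3 -m inch '-15 0 39 0 1; -30 0 78 0 1; -45 0 117 0 1; -60 0 156 0 1; -75 0 195 0 1; -90 0 234 0 1; -105 0 273 0 1; -120 0 310 0 1'; python3 -m inch '-20 0 35 0 1; -40 0 70 0 1; -60 0 100 0 1; -80 0 130 0 1; -100 0 160 0 1; -120 0 190 0 1; -140 0 220 0 1; -160 0 250 0 1';  python3 -c "
from rig import ctrl
print(ctrl.read_state()['joint_positions'])"
```

```text
clock: 4.15
eef_pos: [0.2513, -0.0094, 0.8867]
orientation: [0.432, 3.044, 0.026]
force: [-2.9, 0.3, -1.1]
opening: 0.0853
finger_force: 0.0
clock: 4.82
eef_pos: [0.1848, -0.0005, 0.8823]
orientation: [0.43, 3.023, 0.011]
force: [0.5, 0.7, 0.1]
opening: 0.0856
finger_force: 0.0
[-0.45526657 -0.1932812   0.54496576  0.08034055  2.70694179 -1.66909804]
```

```bash
python3 -m inch '25 0 -15 .12 1; 50 0 -30 .24 1; 75 0 -45 .36 1; 100 0 -60 .48 1; 125 0 -75 .6 1; 150 0 -90 .72 1; 180 0 -105 .84 1; 210 0 -120 .96 1'; python3 -m inch '0 0 0 .12 1; 0 0 0 .24 1; 0 0 0 .36 1; 0 0 0 .48 1; 0 0 0 .6 1; 0 0 0 .72 1; 0 0 0 .84 1; 0 0 0 .96 1';  python3 -c "
from rig import ctrl
from scipy.spatial.transform import Rotation as R
s=ctrl.read_state();print(s['joint_positions']);print(R.from_rotvec(s['orientation']).as_matrix().round(3))"
```

```text
clock: 5.48
eef_pos: [0.396, -0.0003, 0.7618]
orientation: [-1.027, 2.888, 0.073]
force: [-0.6, -0.6, 0.0]
opening: 0.0853
finger_force: 0.0
clock: 6.15
eef_pos: [0.405, 0.0751, 0.7907]
orientation: [-2.076, 2.278, 0.184]
force: [-0.2, 0.4, 0.9]
opening: 0.0854
finger_force: 0.0
[-0.09045558  0.08913942  0.59201304  0.20253155  2.50192238 -2.97931034]
[[-0.095 -0.995 -0.04 ]
 [-0.988  0.089  0.124]
 [-0.12   0.051 -0.991]]
```

```bash
python3 -m inch '0 0 0 .12 1; 0 0 0 .24 1; 0 0 0 .36 1; 0 0 0 .48 1; 0 0 0 .6 1; 0 0 0 .72 1; 0 0 0 .84 1; 0 0 0 .96 1';  python3 -c "
from rig import ctrl
from scipy.spatial.transform import Rotation as R
s=ctrl.read_state();print(s['joint_positions']);print(R.from_rotvec(s['orientation']).as_matrix().round(3))"
```

```text
clock: 6.82
eef_pos: [0.4131, 0.1881, 0.8439]
orientation: [-2.562, 1.516, 0.399]
force: [-0.3, -0.5, -0.2]
opening: 0.0856
finger_force: 0.0
[ 0.06484352  0.28020354  0.21554316  0.6658222   2.70675122 -2.97934229]
[[ 0.458 -0.875 -0.157]
 [-0.839 -0.484  0.251]
 [-0.295  0.017 -0.955]]
```

```bash
python3 -m inch '0 -15 -25 .12 1; 0 -30 -50 .24 1; 0 -45 -75 .36 1; 0 -60 -100 .48 1; 0 -75 -125 .6 1; 0 -90 -150 .72 1; 0 -100 -150 .84 1; 0 -100 -150 .96 1';  python3 -c "
from rig import ctrl
from scipy.spatial.transform import Rotation as R
s=ctrl.read_state();print(s['joint_positions']);print(R.from_rotvec(s['orientation']).as_matrix().round(3))"
```

```text
clock: 7.48
eef_pos: [0.3684, 0.2912, 0.8373]
orientation: [-2.774, 0.757, 0.706]
force: [0.1, -0.9, -0.2]
opening: 0.0855
finger_force: 0.0
[ 0.22778315  0.35157778  0.21665712  1.08256583  2.7068389  -2.97932698]
[[ 0.757 -0.518 -0.397]
 [-0.432 -0.854  0.29 ]
 [-0.489 -0.048 -0.871]]
```

```bash
python3 -m inch '0 -15 -25 .12 1; 0 -30 -50 .24 1; 0 -45 -75 .36 1; 0 -60 -100 .48 1; 0 -75 -125 .6 1; 0 -90 -150 .72 1; 0 -100 -150 .84 1; 0 -100 -150 .92 1';  python3 - <<'E'
from rig import ctrl
import numpy as np
from scipy.spatial.transform import Rotation as R
s=ctrl.read_state();print(s['joint_positions']);M=R.from_rotvec(s['orientation']).as_matrix();print(M.round(3))
a=np.arctan2(M[1,2],M[0,2]);print('tilt',np.degrees(np.arccos(-M[2,2])),'az',np.degrees(a),'yaw needed',(-np.radians(10.4)-a))
y=R.from_euler('z',-np.radians(10.4)-a).as_matrix()@M;print(y.round(3))
E
```

```text
clock: 8.15
eef_pos: [0.2882, 0.3825, 0.833]
orientation: [-2.797, -0.021, 1.005]
force: [0.1, -0.7, 0.2]
opening: 0.0853
finger_force: 0.0
[ 0.45595914  0.42831314  0.21692493  1.43653518  2.70694605 -2.97928387]
[[ 0.773 -0.044 -0.633]
 [ 0.07  -0.986  0.154]
 [-0.631 -0.164 -0.759]]
tilt 40.661985677536826 az 166.30074134904856 yaw needed -3.084009727255784
[[-0.768 -0.013  0.641]
 [-0.114  0.986 -0.118]
 [-0.631 -0.164 -0.759]]
```

```bash
python3 -m inch '20 -16 -12 -.12 1; 40 -32 -24 -.24 1; 60 -48 -36 -.36 1; 80 -64 -48 -.48 1; 100 -80 -60 -.6 1; 120 -96 -72 -.72 1; 140 -112 -85 -.84 1; 160 -130 -100 -.96 1'; python3 -m inch '15 -25 -20 -.12 1; 30 -50 -40 -.24 1; 45 -75 -60 -.36 1; 60 -100 -80 -.48 1; 75 -125 -100 -.6 1; 90 -150 -120 -.72 1; 100 -180 -135 -.84 1; 110 -205 -150 -.96 1';  python3 -c "
from rig import ctrl
from scipy.spatial.transform import Rotation as R
s=ctrl.read_state();print(s['joint_positions']);print(R.from_rotvec(s['orientation']).as_matrix().round(3))"
```

```text
clock: 8.82
eef_pos: [0.4461, 0.288, 0.8158]
orientation: [-2.295, 1.211, 0.733]
force: [-0.8, 0.9, 0.9]
opening: 0.0853
finger_force: 0.0
clock: 9.48
eef_pos: [0.5511, 0.0899, 0.6695]
orientation: [-1.407, 2.03, 0.35]
force: [1.0, 1.5, 1.0]
opening: 0.0853
finger_force: 0.0
[-0.39318683 -0.01463863  1.19402573  0.70522839  1.7585356  -2.9658668 ]
[[-0.226 -0.91   0.348]
 [-0.741  0.393  0.545]
 [-0.633 -0.135 -0.763]]
```

```bash
python3 -m inch '-13 -30 -23 -.12 1; -26 -60 -46 -.24 1; -39 -90 -69 -.36 1; -52 -120 -92 -.48 1; -65 -150 -115 -.6 1; -78 -180 -138 -.72 1; -91 -210 -160 -.84 1; -104 -240 -180 -.96 1';  python3 - <<'E'
from rig import ctrl
import numpy as np
from scipy.spatial.transform import Rotation as R
s=ctrl.read_state();print(s['joint_positions']);M=R.from_rotvec(s['orientation']).as_matrix();print(M.round(3))
a=np.arctan2(M[1,2],M[0,2]);print('tilt',np.degrees(np.arccos(-M[2,2])),'yaw needed',(-np.radians(10.4)-a)); P=s['eef_pos'];print((np.array([.442,-.325,.209])-P)*1000)
E
```

```text
clock: 10.15
eef_pos: [0.4457, -0.1494, 0.4891]
orientation: [-0.306, 2.421, -0.075]
force: [0.6, -0.9, -0.8]
opening: 0.0854
finger_force: 0.0
[-0.88991744 -0.29563184  1.82027125  0.58664183  1.2132499  -2.80779312]
[[-0.737 -0.2    0.646]
 [-0.239  0.971  0.027]
 [-0.632 -0.135 -0.763]]
tilt 40.25665534744374 yaw needed -0.22300106721894464
[  -3.74208652 -175.61209864 -280.08666933]
```

```bash
python3 -m inch '0 -22 -35 -.05 1; 0 -44 -70 -.1 1; 0 -66 -105 -.15 1; 0 -88 -140 -.2 1; -2 -110 -175 -.223 1; -3 -132 -210 -.223 1; -4 -154 -245 -.223 1; -4 -175 -280 -.223 1';  python3 - <<'E'
from h import *
from scipy.spatial.transform import Rotation as R
s=ctrl.read_state();print(s['joint_positions']);M=R.from_rotvec(s['orientation']).as_matrix();print(M.round(3))
cap('wrist','w1');cap('side','s1')
O=np.array([.568,-.303,0]);x=np.array([.9834,-.1812,0]);y=np.array([.1812,.9834,0])
K=O-.023*x-.044*y+[0,0,.094];print(K,proj('w1',K),proj('s1',K)); P=s['eef_pos'];print('tcp',proj('w1',P))
E
```

```text
clock: 10.82
eef_pos: [0.4763, -0.2814, 0.2793]
orientation: [-0.004, 2.503, -0.184]
force: [0.3, -0.5, -0.2]
opening: 0.0851
finger_force: 0.0
[-0.91496558  0.05216454  2.04700049  0.70480959  0.64054018 -2.97931974]
[[-0.807  0.04   0.589]
 [-0.046  0.99  -0.131]
 [-0.589 -0.133 -0.797]]
[ 0.537409 -0.342102  0.094   ] [250.02209508 134.35062682] [267.21801073 231.94308649]
tcp [282.35458199 285.08696562]
```

View pics/w1.png

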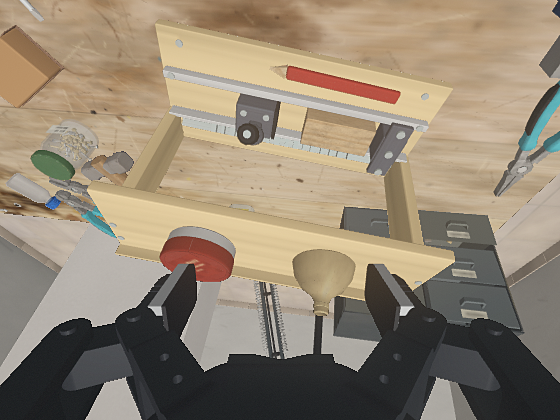

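The wrist picture shows the knob at (248,133), against a predicted (250,134), so the localisation holds. However, joint 6 is at its limit, so I'll model the arm to find a reachable pose at the knob.

```bash
cat > fk.py <<'E'
import numpy as np
from scipy.spatial.transform import Rotation as R
from scipy.optimize import least_squares
p=[0.00486,0.32607,0.60631,0.43404,0.40915,0.11179]
Ry=lambda a:R.from_euler('y',a).as_matrix(); Rz=lambda a:R.from_euler('z',a).as_matrix()
def fk(q,s4=1,s6=1):
    a,h,L1,L2,L3,e=p
    A=Rz(q[0]);P=np.array([a,0,h]); B=Ry(q[1]);P=P+B@[0,0,L1]; B=B@Ry(q[2]);P=P+B@[e,0,L2]
    B=B@Rz(s4*q[3])@Ry(q[4]);P=P+B@[0,0,L3]; B=B@Rz(s6*q[5])
    return A@P,A@B
lo=np.array([-2.97,-1.01,.21,-.96,.2,-2.98]);hi=np.array([2.97,2.36,2.38,4.11,2.71,2.98])
E
python3 - <<'E'
from fk import *
D=[([-0.91496558,0.05216454,2.04700049,0.70480959,0.64054018,-2.97931974],[0.4763,-0.2814,0.2793],[-0.004,2.503,-0.184]),
([0.45595914,0.42831314,0.21692493,1.43653518,2.70694605,-2.97928387],[0.2882,0.3825,0.833],[-2.797,-0.021,1.005])]
for s4 in(1,-1):
  for s6 in(1,-1):
    for q,P,r in D:
        X,B=fk(q,s4,s6); print(s4,s6,(X-P).round(4),(B.T@R.from_rotvec(r).as_matrix()).round(2).tolist())
E
```

```text
1 1 [-0.0188 -0.0534  0.0107] [[-0.0, -1.0, 0.0], [1.0, -0.0, -0.0], [0.0, 0.0, 1.0]]
1 1 [-0.0022 -0.0521  0.0138] [[0.0, -1.0, -0.0], [1.0, 0.0, 0.0], [-0.0, -0.0, 1.0]]
1 -1 [-0.0188 -0.0534  0.0107] [[-0.32, -0.95, 0.0], [0.95, -0.32, 0.0], [0.0, 0.0, 1.0]]
1 -1 [-0.0022 -0.0521  0.0138] [[-0.32, -0.95, -0.0], [0.95, -0.32, -0.0], [-0.0, -0.0, 1.0]]
-1 1 [-0.2699 -0.2467  0.0107] [[-0.84, -0.45, 0.3], [0.17, -0.74, -0.65], [0.52, -0.49, 0.7]]
-1 1 [ 0.1482 -0.3587  0.0138] [[0.19, 0.63, -0.76], [-0.96, 0.3, 0.01], [0.23, 0.72, 0.65]]
-1 -1 [-0.2699 -0.2467  0.0107] [[-0.85, -0.19, 0.49], [-0.11, -0.85, -0.52], [0.52, -0.49, 0.7]]
-1 -1 [ 0.1482 -0.3587  0.0138] [[0.48, 0.5, -0.72], [-0.85, 0.48, -0.23], [0.23, 0.72, 0.65]]
```

```bash
cat >> fk.py <<'E'
RT=Rz(np.pi/2)
RT=np.array([[0,-1,0],[1,0,0],[0,0,1.]])
def fk2(q,p):
    a,h,L1,L2,L3,e,f,g=p
    A=Rz(q[0]);P=np.array([a,0,h]); B=Ry(q[1]);P=P+B@[0,0,L1]; B=B@Ry(q[2]);P=P+B@[e,0,L2]
    B=B@Rz(q[3]);P=P+B@[g,0,0];B=B@Ry(q[4]);P=P+B@[f,0,L3]; B=B@Rz(q[5])@RT
    return A@P,A@B
D=[([1.17391,.35937,1.51120,0,1.2725,-.1151],[.16666,.57587,.24962]),([.648509,.148474,1.452783,-.001057,1.539036,-.639353],[.3737,.3692,.3918]),
([.285867,.292802,.214211,.005315,2.611126,-.998907],[.4536,.2061,.8226]),([.177863,.167995,.214385,.014885,2.707346,-1.097497],[.3677,.1384,.8762]),
([-.241309,-.158992,1.309063,.027878,1.949320,-1.520083],[.368,-.0102,.5913]),([-0.455267,-.193281,.544966,.080341,2.706942,-1.669098],[.1848,-.0005,.8823]),
([-.090456,.089139,.592013,.202532,2.501922,-2.97931],[.4050,.0751,.7907]),([.064844,.280204,.215543,.665822,2.706751,-2.979342],[.4131,.1881,.8439]),
([.227783,.351578,.216657,1.082566,2.706839,-2.979327],[.3684,.2912,.8373]),([.455959,.428313,.216925,1.436535,2.706946,-2.979284],[.2882,.3825,.833]),
([-.393187,-.014639,1.194026,.705228,1.758536,-2.965867],[.5511,.0899,.6695]),([-.889917,-.295632,1.820271,.586642,1.213250,-2.807793],[.4457,-.1494,.4891]),
([-0.914966,.052165,2.047,.70481,.64054,-2.97932],[.4763,-.2814,.2793])]
res=lambda p:np.concatenate([fk2(q,p)[0]-X for q,X in D])
pf=least_squares(res,p[:6]+[0,0]).x
AX=np.array([.632,-.1165,-.766])  # tool approach direction along plunger axis
K0=np.array([.5374,-.3421,.094])
E
python3 - <<'E'
from fk import *
print(pf.round(4),(abs(res(pf))*1000).max())
def solve(T,w=1.,q0=D[-1][0],yref=None,wy=0):
    def c(q):
        X,B=fk2(q,pf); r=[(X-T)*200,(B[:,2]-AX)*w]
        if wy: r.append([wy*B[2,1]])
        return np.concatenate(r)
    s=least_squares(c,np.clip(q0,lo+.01,hi-.01),bounds=(lo,hi)); X,B=fk2(s.x,pf)
    return s.x,X,B
for d in(0,.05,.1,.15):
    for q0 in(D[-1][0],[-.6,.3,1.9,.3,.6,-1.9],[-.6,.3,1.9,.3,.6,1.5]):
        q,X,B=solve(K0-d*AX,q0=q0)
        print(d,q.round(2),'err',((X-K0+d*AX)*1000).round(1),'ax',np.degrees(np.arccos(B[:,2]@AX/np.linalg.norm(AX))).round(1),'y',B[:,1].round(2))
E
```

```text
[0.0197 0.2367 0.6543 0.4303 0.3647 0.0377 0.0218 0.0862] 66.06914743723918
0 [-1.01  0.54  2.38  1.91  0.54 -2.97] err [ 0. -0.  0.] ax 5.1 y [0.8  0.12 0.59]
0 [-1.01  0.54  2.38  1.91  0.54 -1.9 ] err [ 0. -0.  0.] ax 5.1 y [ 0.44 -0.81  0.37]
0 [-1.01  0.54  2.38  1.91  0.54  1.5 ] err [ 0. -0.  0.] ax 5.1 y [-0.26  0.94 -0.24]
0.05 [-1.08  0.44  2.38  1.72  0.53 -2.97] err [ 0. -0.  0.] ax 3.8 y [0.78 0.27 0.57]
0.05 [-1.08  0.44  2.38  1.72  0.53 -1.9 ] err [ 0. -0.  0.] ax 3.8 y [ 0.53 -0.71  0.46]
0.05 [-1.08  0.44  2.38  1.72  0.53  1.5 ] err [ 0. -0.  0.] ax 3.8 y [-0.36  0.87 -0.35]
0.1 [-1.15  0.34  2.38  1.55  0.55 -2.97] err [ 0. -0.  0.] ax 1.8 y [0.74 0.41 0.53]
0.1 [-1.15  0.34  2.38  1.55  0.55 -1.9 ] err [ 0. -0.  0.] ax 1.8 y [ 0.59 -0.6   0.54]
0.1 [-1.15  0.34  2.38  1.55  0.55  1.5 ] err [ 0. -0.  0.] ax 1.8 y [-0.44  0.78 -0.44]
0.15 [-1.22  0.23  2.35  1.33  0.6  -2.97] err [ 0. -0.  0.] ax 0.0 y [0.67 0.59 0.46]
0.15 [-1.22  0.23  2.35  1.33  0.6  -1.9 ] err [ 0. -0.  0.] ax 0.0 y [ 0.67 -0.42  0.62]
0.15 [-1.22  0.23  2.35  1.33  0.6   1.5 ] err [-0.  0. -0.] ax 0.0 y [-0.55  0.63 -0.55]
```

```bash
python3 - <<'E'
s=open('fk.py').read()
s=s.replace("a,h,L1,L2,L3,e,f,g=p","a,h,L1,L2,L3,e,f,g,o1,o2=p").replace("B@[0,0,L1]; B=B@Ry(q[2]);P=P+B@[e,0,L2]\n    B=B@Rz(q[3]);P=P+B@[g,0,0]","B@[0,o1,L1]; B=B@Ry(q[2]);P=P+B@[e,0,L2]\n    B=B@Rz(q[3]);P=P+B@[g,o2,0]").replace("p[:6]+[0,0]","p[:6]+[0,0,0,0]")
s+='''
def solve(T,w=1.,q0=D[-1][0],wy=0,ax=AX):
    def c(q):
        X,B=fk2(q,pf); r=[(X-T)*200,(B[:,2]-ax)*w]
        if wy: r.append([wy*B[2,1]])
        return np.concatenate(r)
    s=least_squares(c,np.clip(q0,lo+.01,hi-.01),bounds=(lo,hi)); X,B=fk2(s.x,pf)
    return s.x,X,B
'''
open('fk.py','w').write(s)
E
cat > t.py <<'E'
from fk import *
print(pf.round(4),(abs(res(pf)).reshape(-1,3).max(1)*1000).round(1))
for d in(0,.05,.1,.15):
    for q0 in(D[-1][0],[-.6,.3,1.9,.3,.6,-1.9],[-.6,.3,1.9,.3,.6,1.5]):
        q,X,B=solve(K0-d*AX,q0=q0)
        print(d,q.round(2),'err',((X-K0+d*AX)*1000).round(1),'ax',np.degrees(np.arccos(B[:,2]@AX/np.linalg.norm(AX))).round(1),'y',B[:,1].round(2))
E
python3 t.py
```

```text
[-0.      0.2665  0.6111  0.4336  0.3537  0.1122 -0.      0.      0.0689
 -0.    ] [0. 0. 0. 0. 0. 0. 0. 0. 0. 0. 0. 0. 0.]
0 [-0.92  0.52  2.08  1.62  0.45 -2.97] err [ 0. -0.  0.] ax 0.0 y [0.68 0.56 0.48]
0 [-0.92  0.52  2.08  1.62  0.45 -1.9 ] err [-0.  0. -0.] ax 0.0 y [ 0.65 -0.45  0.61]
0 [-0.92  0.52  2.08  1.62  0.45  1.5 ] err [ 0. -0.  0.] ax 0.0 y [-0.52  0.66 -0.53]
0.05 [-0.98  0.42  2.12  1.44  0.48 -2.97] err [ 0. -0.  0.] ax nan y [0.62 0.68 0.41]
0.05 [-0.98  0.42  2.12  1.44  0.48 -1.9 ] err [ 0. -0.  0.] ax 0.0 y [ 0.71 -0.31  0.63]
0.05 [-0.98  0.42  2.12  1.44  0.48  1.5 ] err [ 0. -0.  0.] ax 0.0 y [-0.6   0.54 -0.58]
0.1 [-0.97  0.3   2.    0.72  0.63 -2.97] err [ 0. -0.  0.] ax 10.7 y [0.12 0.99 0.02]
0.1 [-1.04  0.31  2.14  1.25  0.54 -1.9 ] err [-0.  0. -0.] ax 0.0 y [ 0.75 -0.17  0.64]
0.1 [-1.04  0.31  2.14  1.25  0.54  1.5 ] err [-0.  0. -0.] ax nan y [-0.67  0.41 -0.62]
0.15 [-1.02  0.19  2.05  0.72  0.64 -2.97] err [ 0. -0.  0.] ax 8.3 y [ 0.15  0.99 -0.02]
0.15 [-1.11  0.2   2.15  1.09  0.62 -1.9 ] err [-0.  0. -0.] ax 0.0 y [ 0.77 -0.03  0.64]
0.15 [-1.11  0.2   2.15  1.09  0.62  1.5 ] err [-0. -0. -0.] ax 0.0 y [-0.72  0.28 -0.64]t.py:6: RuntimeWarning: invalid value encountered in arccos
  print(d,q.round(2),'err',((X-K0+d*AX)*1000).round(1),'ax',np.degrees(np.arccos(B[:,2]@AX/np.linalg.norm(AX))).round(1),'y',B[:,1].round(2))
```

```bash
cat > t2.py <<'E'
from fk import *
from rig import ctrl
s=ctrl.read_state(); M=R.from_rotvec(s['orientation']).as_matrix(); q00=s['joint_positions']
def ik(T,B0,q0=q00):
    c=lambda q:np.concatenate([(fk2(q,pf)[0]-T)*10,R.from_matrix(fk2(q,pf)[1]@B0.T).as_rotvec()])
    s=least_squares(c,np.clip(q0,lo+.01,hi-.01),bounds=(lo-[0,0,0,0,0,.8],hi)); return s.x,s.cost
if __name__=='__main__':
  for de in(.1,0,-.1,-.2,-.3,-.4):
    B=Rz(de)@M
    for n,T in(('now',s['eef_pos']),('150',K0-.15*AX),('80',K0-.08*AX),('0',K0),('push',K0-.014*AX+np.array([.008,.045,0]))):
        q,c=ik(T,B); print(de,n,q.round(2),'%.0e'%c,'ax',np.degrees(np.arccos(B[:,2]@AX/np.linalg.norm(AX))).round(1),'y',B[:,1].round(2))
E
python3 t2.py
```

```text
0.1 now [-0.96  0.07  2.02  0.75  0.73 -3.12] 2e-27 ax 3.7 y [-0.06  0.99 -0.13]
0.1 150 [-1.1   0.21  2.1   0.94  0.67 -3.49] 1e-30 ax 3.7 y [-0.06  0.99 -0.13]
0.1 80 [-1.01  0.35  2.08  1.12  0.55 -3.62] 6e-31 ax 3.7 y [-0.06  0.99 -0.13]
0.1 0 [-0.92  0.51  2.03  1.32  0.46 -3.78] 3e-05 ax 3.7 y [-0.06  0.99 -0.13]
0.1 push [-0.86  0.47  2.09  1.38  0.42 -3.78] 8e-05 ax 3.7 y [-0.06  0.99 -0.13]
0 now [-0.91  0.05  2.05  0.71  0.64 -2.98] 3e-24 ax 3.1 y [ 0.04  0.99 -0.13]
0 150 [-1.06  0.19  2.13  0.96  0.58 -3.4 ] 1e-19 ax 3.1 y [ 0.04  0.99 -0.13]
0 80 [-0.97  0.34  2.11  1.18  0.46 -3.58] 9e-31 ax 3.1 y [ 0.04  0.99 -0.13]
0 0 [-0.89  0.5   2.06  1.43  0.39 -3.78] 4e-05 ax 3.1 y [ 0.04  0.99 -0.13]
0 push [-0.82  0.46  2.11  1.49  0.35 -3.78] 1e-04 ax 3.1 y [ 0.04  0.99 -0.13]
-0.1 now [-0.86  0.04  2.06  0.63  0.56 -2.8 ] 1e-29 ax 5.6 y [ 0.14  0.98 -0.13]
-0.1 150 [-1.02  0.17  2.15  0.97  0.49 -3.29] 5e-29 ax 5.6 y [ 0.14  0.98 -0.13]
-0.1 80 [-0.93  0.33  2.13  1.24  0.38 -3.53] 3e-24 ax 5.6 y [ 0.14  0.98 -0.13]
-0.1 0 [-0.85  0.5   2.07  1.55  0.31 -3.78] 8e-05 ax 5.6 y
[... 637 characters left out ...]
.96] 1e-19 ax 12.3 y [ 0.33  0.93 -0.13]
-0.3 80 [-0.83  0.32  2.16  1.34  0.2  -3.39] 1e-05 ax 12.3 y [ 0.33  0.93 -0.13]
-0.3 0 [-0.79  0.49  2.09  1.77  0.2  -3.78] 1e-03 ax 12.3 y [ 0.33  0.93 -0.13]
-0.3 push [-0.73  0.45  2.14  1.81  0.2  -3.78] 3e-03 ax 12.3 y [ 0.33  0.93 -0.13]
-0.4 now [-0.68  0.03  2.07  0.11  0.4  -1.94] 3e-31 ax 15.7 y [ 0.42  0.9  -0.13]
-0.4 150 [-0.85  0.15  2.18  0.68  0.22 -2.64] 3e-25 ax 15.7 y [ 0.42  0.9  -0.13]
-0.4 80 [-0.83  0.31  2.14  1.14  0.2  -3.1 ] 2e-03 ax 15.7 y [ 0.42  0.9  -0.13]
-0.4 0 [-0.78  0.49  2.09  1.85  0.2  -3.78] 5e-03 ax 15.7 y [ 0.42  0.9  -0.13]
-0.4 push [-0.52  0.44  2.05 -0.96  0.2  -0.75] 1e-02 ax 15.7 y [ 0.42  0.9  -0.13]
```

```bash
cat > t3.py <<'E'
from t2 import *
def ori(th,az,roll=0): # tool z tilted th toward az, y horizontal ~ az+90
    return Rz(az)@Ry(-th)@np.diag([-1,1,-1.])@Rz(roll)
r=np.radians
if __name__=='__main__':
  print(ori(r(37),r(-12)).round(2))
  for th in(20,24,28,32):
   for az in(-10,-25,-40,10):
    B=ori(r(th),r(az)); o=[]
    for T in(K0-.1*AX,K0,K0-.014*AX+np.array([.008,.045,0])):
        q,c=ik(T,B,[-.7,.4,2,.5,.7,-2.5]); o.append('%.2f %.2f %.2f %.0e'%(q[3],q[4],q[5],c))
    print(th,az,o)
E
python3 t3.py
```

```text
[[-0.78  0.21  0.59]
 [ 0.17  0.98 -0.13]
 [-0.6   0.   -0.8 ]]
20 -10 ['0.35 0.69 -2.50 4e-29', '0.38 0.55 -2.48 7e-23', '0.36 0.53 -2.40 5e-25']
20 -25 ['0.22 0.61 -2.10 1e-30', '0.22 0.47 -2.04 6e-30', '0.17 0.46 -1.94 2e-27']
20 -40 ['0.02 0.58 -1.63 5e-30', '-0.02 0.45 -1.52 4e-30', '-0.08 0.45 -1.40 1e-28']
20 10 ['0.42 0.84 -2.93 2e-27', '0.46 0.71 -2.92 6e-30', '0.46 0.68 -2.87 3e-24']
24 -10 ['0.47 0.63 -2.64 2e-30', '0.55 0.48 -2.66 3e-30', '0.53 0.45 -2.58 8e-30']
24 -25 ['0.32 0.52 -2.20 3e-19', '0.35 0.37 -2.18 8e-31', '0.28 0.35 -2.05 2e-26']
24 -40 ['0.04 0.47 -1.64 4e-22', '-0.04 0.33 -1.51 8e-22', '-0.13 0.33 -1.35 4e-30']
24 10 ['0.53 0.82 -3.05 9e-21', '0.60 0.68 -3.07 2e-26', '0.60 0.64 -3.03 4e-25']
28 -10 ['0.63 0.58 -2.81 2e-30', '0.77 0.43 -2.90 3e-21', '0.76 0.39 -2.84 3e-20']
28 -25 ['0.47 0.43 -2.36 1e-25', '0.59 0.27 -2.43 2e-19', '0.50 0.24 -2.28 1e-19']
28 -40 ['0.06 0.35 -1.66 9e-30', '-0.07 0.21 -1.47 2e-23', '-0.25 0.21 -1.23 4e-18']
28 10 ['0.65 0.80 -3.19 2e-19', '0.74 0.66 -3.23 2e-30', '0.76 0.62 -3.20 2e-30']
32 -10 ['0.82 0.54 -3.02 6e-20', '1.05 0.40 -3.19 1e-30', '1.08 0.36 -3.17 6e-30']
32 -25 ['0.70 0.35 -2.61 3e-27', '1.05 0.20 -2.90 3e-30', '0.94 0.20 -2.74 3e-04']
32 -40 ['0.10 0.23 -1.71 2e-20', '-0.16 0.20 -1.38 2e-03', '-0.50 0.20 -0.96 2e-03']
32 10 ['0.77 0.80 -3.33 4e-31', '0.89 0.66 -3.40 8e-21', '0.92 0.62 -3.39 1e-19']
```

```bash
python3 -m inch '2 -10 -25 0 1; 4 -20 -50 0 1; 6 -30 -75 0 1; 8 -40 -100 0 1; 10 -52 -124 0 1; 10 -52 -124 0 1; 10 -52 -124 0 1; 10 -52 -124 0 1'
cat > st.py <<'E'
from fk import *
from rig import ctrl
s=ctrl.read_state();M=R.from_rotvec(s['orientation']).as_matrix();P=s['eef_pos']
print(s['clock'],s['joint_positions'].round(3));print(M.round(3))
print('tilt',np.degrees(np.arccos(-M[2,2])).round(1),'az',np.degrees(np.arctan2(M[1,2],M[0,2])).round(1),'y az',np.degrees(np.arctan2(M[1,1],M[0,1])).round(1))
jx=np.array([.9834,-.1812,0]);jy=np.array([.1812,.9834,0]);d=P-np.array([.568,-.303,0])
print('jig',(np.array([d@jx,d@jy,P[2]])*1000).round(1),'to knob80',((K0-.08*AX-P)*1000).round(1),'to knob',((K0-P)*1000).round(1),'F',s['force'].round(1),'op',round(s['opening'],4),'ff',s['finger_force'])
print('edge perp', end=' '); zt=M[:,2]; e=np.array([.568,-.303,0])-.016*jx+jy*(d@jy)+[0,0,.184]; v=e-P; print(((v@(-M[:,0]))*1000).round(1),(v@-zt*1000).round(1))
E
python3 st.py
```

```text
clock: 11.58
eef_pos: [0.5148, -0.3219, 0.1943]
orientation: [0.033, 2.574, -0.197]
force: [0.4, 0.3, 0.1]
opening: 0.0856
finger_force: 0.0
11.5833 [-0.851  0.266  2.007  0.719  0.472 -2.979]
[[-0.847  0.064  0.527]
 [-0.017  0.989 -0.148]
 [-0.531 -0.134 -0.837]]
tilt 33.2 az -15.6 y az 86.3
jig [-48.9 -28.3 194.3] to knob80 [-27.9 -10.9 -39.1] to knob [  22.6  -20.2 -100.3] F [0.4 0.3 0.1] op 0.0856 ff 0.0
edge perp 21.8 -26.6
```

```bash
python3 -m inch '-15 -3 -5 0 1; -35 -8 -20 0 1; -45 -12 -40 0 1; -50 -14 -50 0 1; -55 -16 -55 0 1; -60 -18 -60 0 1; -60 -18 -60 0 1; -60 -18 -60 0 1'; python3 st.py
```

```text
clock: 12.25
eef_pos: [0.4769, -0.3332, 0.1605]
orientation: [0.068, 2.639, -0.208]
force: [0.4, -0.4, 0.0]
opening: 0.0853
finger_force: 0.0
12.25 [-0.893  0.297  2.047  0.676  0.438 -2.979]
[[-0.879  0.085  0.468]
 [ 0.011  0.987 -0.159]
 [-0.476 -0.135 -0.869]]
tilt 29.7 az -18.8 y az 85.1
jig [-84.1 -46.2 160.5] to knob80 [ 9.9  0.4 -5.2] to knob [ 60.5  -8.9 -66.5] F [ 0.4 -0.4  0. ] op 0.0853 ff 0.0
edge perp 70.3 -12.9
```

```bash
python3 -m inch '8 0 -8 -.03 1; 16 0 -16 -.06 1; 24 -2 -24 -.09 1; 30 -4 -32 -.09 1; 34 -5 -38 -.09 1; 34 -5 -38 -.09 1; 34 -5 -38 -.09 1; 34 -5 -38 -.09 1'; python3 st.py
python3 - <<'E'
from h import *
from fk import K0
cap('wrist','w2'); print(proj('w2',K0), proj('w2',K0+.013*np.array([-.632,.1165,.766])),proj('w2',ctrl.read_state()['eef_pos']))
E
```

```text
clock: 12.92
eef_pos: [0.5107, -0.3381, 0.1227]
orientation: [0.187, 2.638, -0.238]
force: [0.2, 1.2, -0.6]
opening: 0.0855
finger_force: 0.0
12.9167 [-0.808  0.395  2.03   0.694  0.299 -2.862]
[[-0.875  0.174  0.452]
 [ 0.09   0.976 -0.201]
 [-0.476 -0.135 -0.869]]
tilt 29.7 az -23.9 y az 79.9
jig [-50.  -44.9 122.7] to knob80 [-23.8   5.4  32.6] to knob [ 26.7  -4.  -28.7] F [ 0.2  1.2 -0.6] op 0.0855 ff 0.0
edge perp 59.0 36.9
[289.56365794 266.47637483] [288.00373655 273.00253335] [282.17336234 285.46174464]
```

View pics/w2.png

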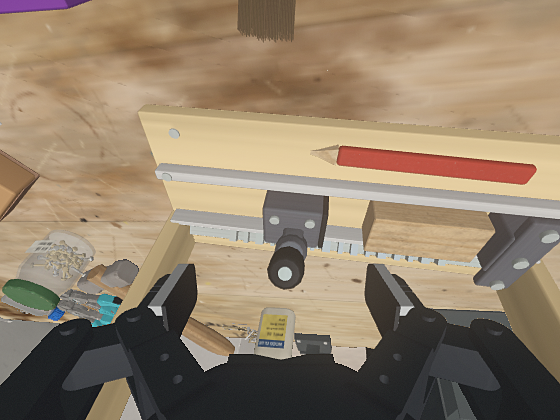

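```bash
python3 -m inch '9 -3 -10 -.02 1; 18 -5 -20 -.02 1; 26 -6 -28 -.02 1; 26 -6 -29 -.02 1; 26 -6 -29 -.02 0; 26 -6 -29 -.02 -1; 26 -6 -29 -.02 -1; 26 -6 -29 -.02 -1'; python3 st.py
```

```text
clock: 13.63
eef_pos: [0.5366, -0.3441, 0.0941]
orientation: [0.214, 2.637, -0.245]
force: [-0.3, 0.4, -0.1]
opening: 0.0392
finger_force: 0.0
13.6333 [-0.769  0.472  1.999  0.749  0.238 -2.872]
[[-0.873  0.193  0.448]
 [ 0.107  0.972 -0.21 ]
 [-0.476 -0.135 -0.869]]
tilt 29.7 az -25.1 y az 78.7
jig [-23.4 -46.1  94.1] to knob80 [-49.8  11.3  61.2] to knob [ 0.8  2.  -0.1] F [-0.3  0.4 -0.1] op 0.0392 ff 0.0
edge perp 49.3 74.6
```

```bash
python3 -m inch '0 0 0 0 -1; 0 0 0 0 -1; 0 0 0 0 -1; 0 0 0 0 -1; -1 0 1 0 -1; -3 0 3 0 -1; -5 1 6 0 -1; -7 1 8 0 -1'; python3 st.py
```

```text
clock: 14.3
eef_pos: [0.5302, -0.3428, 0.1017]
orientation: [0.213, 2.637, -0.244]
force: [7.0, -0.2, -4.7]
opening: 0.0203
finger_force: 59.2
14.3 [-0.777  0.452  2.007  0.725  0.252 -2.854]
[[-0.873  0.192  0.448]
 [ 0.107  0.972 -0.209]
 [-0.476 -0.134 -0.869]]
tilt 29.6 az -25.0 y az 78.8
jig [-30.  -46.  101.7] to knob80 [-43.3  10.   53.6] to knob [ 7.2  0.7 -7.7] F [ 7.  -0.2 -4.7] op 0.0203 ff 59.15888481773436
edge perp 51.5 64.9
```

```bash
python3 -m inch '-1 0 1 0 -1; -2 0 2 0 -1; -1 4 2 0 -1; 0 9 2 0 -1; 1 14 2 0 -1; 2 19 2 0 -1; 3 24 2 0 -1; 3 27 2 0 -1'; python3 st.py
```

```text
clock: 14.97
eef_pos: [0.5335, -0.3162, 0.1037]
orientation: [0.213, 2.637, -0.245]
force: [6.4, -3.5, -6.5]
opening: 0.0205
finger_force: 59.3
14.9667 [-0.728  0.437  2.033  0.697  0.223 -2.786]
[[-0.873  0.193  0.449]
 [ 0.107  0.972 -0.21 ]
 [-0.477 -0.135 -0.869]]
tilt 29.7 az -25.1 y az 78.8
jig [-31.5 -19.2 103.7] to knob80 [-46.7 -16.6  51.6] to knob [  3.9 -25.9  -9.7] F [ 6.4 -3.5 -6.5] op 0.0205 ff 59.34518873691559
edge perp 51.9 62.3
```

```bash
python3 -m inch '0 1 0 0 -1; 0 2 0 0 -1; 0.5 3 0 0 -1; 0.7 4 0 0 -1; 1 5 0 0 -1; 1 6 0 0 -1; 1.3 7 0 0 -1; 1.5 8 0 0 -1'; python3 -c "
from h import *; cap('top','t2'); cap('side','s2'); cap('wrist','w3')
s=ctrl.read_state()
f=lambda n,a,b,c,d:cv2.resize(cv2.imread(n)[a:b,c:d],(400,300),interpolation=cv2.INTER_CUBIC)
m=np.vstack([np.hstack([f('pics/w3.png',150,360,280,560),f('pics/side0.png',210,285,250,350)]),np.hstack([f('pics/s2.png',210,285,250,350),f('pics/t2.png',150,225,210,310)])]);cv2.imwrite('pics/m1.png',m)"
```

```text
clock: 15.63
eef_pos: [0.535, -0.3086, 0.1037]
orientation: [0.213, 2.637, -0.246]
force: [6.0, -2.7, -5.7]
opening: 0.0204
finger_force: 59.5
```

View pics/m1.png

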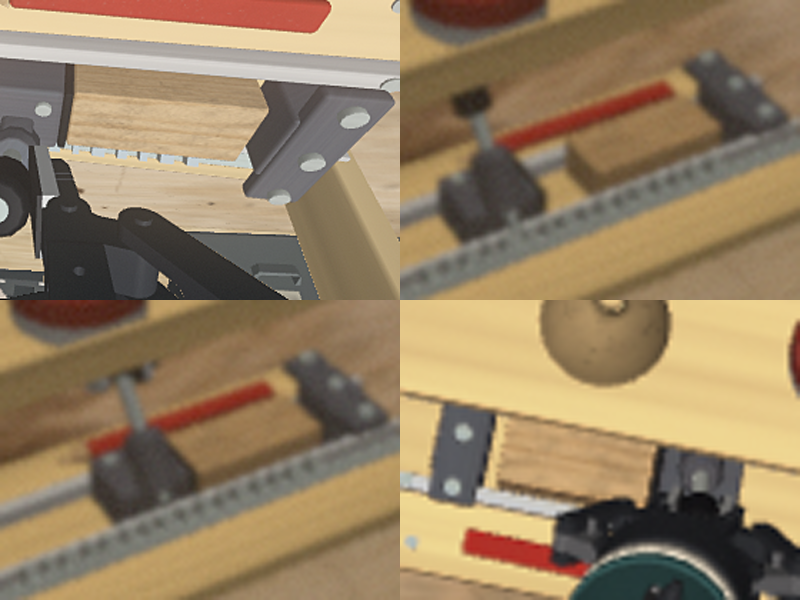

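The composite shows the stop right behind the offcut, with a small gap still at the end block, so I'll continue in small steps.

```bash
python3 -m inch '0 .5 0 0 -1; 0 1 0 0 -1; 0 1.5 0 0 -1; 0.3 2 0 0 -1; .4 2.5 0 0 -1; .5 3 0 0 -1; .6 3.5 0 0 -1; .7 4 0 0 -1'; python3 -m inch '0 .5 0 0 -1; 0.2 1 0 0 -1; 0.3 1.5 0 0 -1; 0.4 2 0 0 -1; .4 2 0 0 -1; .4 2 0 0 -1; .4 2 0 0 -1; .4 2 0 0 -1'
```

```text
clock: 16.45
eef_pos: [0.5357, -0.3048, 0.1038]
orientation: [0.213, 2.637, -0.246]
force: [6.5, -3.6, -7.1]
opening: 0.0206
finger_force: 59.5
clock: 17.12
eef_pos: [0.5361, -0.3027, 0.1038]
orientation: [0.213, 2.637, -0.246]
force: [4.9, -2.1, -6.0]
opening: 0.0205
finger_force: 59.5
```

```bash
python3 -m inch '0 .3 0 0 -1; 0.1 .6 0 0 -1; 0.2 .9 0 0 -1; 0.2 1.2 0 0 -1; .3 1.5 0 0 -1; .3 1.5 0 0 -1; .3 1.5 0 0 -1; .3 1.5 0 0 -1'; python3 st.py
```

```text
clock: 17.78
eef_pos: [0.5364, -0.3012, 0.1037]
orientation: [0.213, 2.637, -0.246]
force: [5.4, -2.6, -6.7]
opening: 0.0208
finger_force: 59.5
17.7833 [-0.698  0.432  2.045  0.674  0.205 -2.738]
[[-0.873  0.193  0.449]
 [ 0.107  0.972 -0.211]
 [-0.477 -0.136 -0.869]]
tilt 29.7 az -25.1 y az 78.8
jig [-31.4  -4.  103.7] to knob80 [-49.5 -31.6  51.5] to knob [  1.  -40.9  -9.7] F [ 5.4 -2.6 -6.7] op 0.0208 ff 59.453165866434574
edge perp 51.8 62.3
```

```bash
python3 -m inch '0 .3 0 .01 -1; 0.1 .6 0 .02 -1; 0.2 .9 0 .03 -1; 0.2 1.2 0 .04 -1; .3 1.5 0 .04 -1; .3 1.5 0 .04 -1; .3 1.5 0 .04 -1; .3 1.5 0 .04 -1'; python3 st.py;  python3 -c "
from h import *; cap('side','s3'); cap('wrist','w4')
f=lambda n,a,b,c,d:cv2.resize(cv2.imread(n)[a:b,c:d],(400,300),interpolation=cv2.INTER_CUBIC)
m=np.hstack([f('pics/w4.png',180,285,360,500),f('pics/s3.png',210,285,250,350)]);cv2.imwrite('pics/m2.png',m)"
```

```text
clock: 18.45
eef_pos: [0.5366, -0.3007, 0.1039]
orientation: [0.163, 2.637, -0.234]
force: [3.9, -5.0, -7.2]
opening: 0.0203
finger_force: 59.1
18.45 [-0.711  0.433  2.044  0.744  0.225 -2.851]
[[-0.876  0.157  0.457]
 [ 0.074  0.978 -0.194]
 [-0.477 -0.136 -0.868]]
tilt 29.8 az -23.0 y az 80.9
jig [-31.3  -3.4 103.9] to knob80 [-49.8 -32.1  51.4] to knob [  0.8 -41.4  -9.9] F [ 3.9 -5.  -7.2] op 0.0203 ff 59.10146472975612
edge perp 51.6 62.1
```

View pics/m2.png

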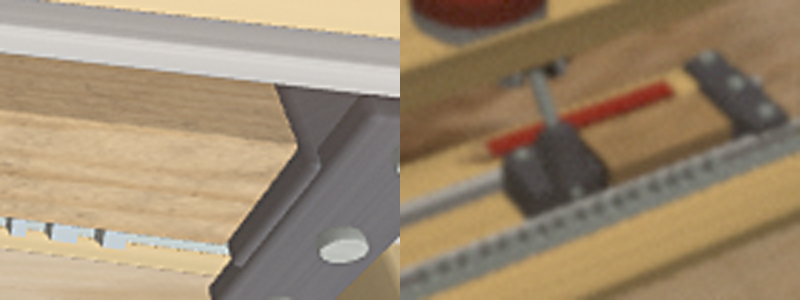

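The wrist crop shows the offcut's end meeting the end block at about (265,150), and the stop has stopped following the commands. One small confirming push next.

```bash
python3 -m inch '0 .3 0 0 -1; 0.1 .6 0 0 -1; 0.2 .9 0 0 -1; 0.2 1 0 0 -1; .2 1 0 0 -1; .2 1 0 0 -1; .2 1 0 0 -1; .2 1 0 0 -1'; python3 st.py
```

```text
clock: 19.22
eef_pos: [0.5367, -0.3005, 0.104]
orientation: [0.164, 2.637, -0.236]
force: [3.2, -7.3, -9.3]
opening: 0.0204
finger_force: 59.2
19.2167 [-0.709  0.432  2.044  0.743  0.222 -2.848]
[[-0.875  0.158  0.457]
 [ 0.074  0.978 -0.196]
 [-0.478 -0.138 -0.868]]
tilt 29.8 az -23.2 y az 80.8
jig [-31.2  -3.2 104. ] to knob80 [-49.9 -32.3  51.3] to knob [  0.7 -41.6 -10. ] F [ 3.2 -7.3 -9.3] op 0.0204 ff 59.20250396244228
edge perp 51.5 62.1
```

```bash
python3 -m inch '0 -.8 0 0 -1; -.2 -1.5 0 0 -1; .5 -1.6 -1 0 -1; 1.5 -1.8 -2 0 -1; 2.5 -2 -3 0 -1; 3.5 -2.2 -4 0 -1; 4.5 -2.4 -5 0 -1; 5 -2.5 -6 0 -1'; python3 st.py
```

```text
clock: 19.88
eef_pos: [0.5404, -0.3015, 0.099]
orientation: [0.163, 2.637, -0.235]
force: [-21.9, 2.7, 31.2]
opening: 0.0204
finger_force: 64.1
19.8833 [-0.706  0.446  2.04   0.766  0.216 -2.87 ]
[[-0.876  0.157  0.457]
 [ 0.074  0.978 -0.195]
 [-0.477 -0.137 -0.868]]
tilt 29.8 az -23.1 y az 80.9
jig [-27.4  -3.5  99. ] to knob80 [-53.5 -31.3  56.3] to knob [ -3.  -40.6  -5. ] F [-21.9   2.7  31.2] op 0.0204 ff 64.12552272900939
edge perp 50.6 68.2
```

```bash
python3 -m inch '-.4 0 .5 0 -1; -.7 .1 .9 0 -1; -.7 .1 .9 0 -.6; -.7 .1 .9 0 -.36; -.7 .1 .9 0 -.36; -.7 .1 .9 0 -.36; -.7 .1 .9 0 -.36; -.7 .1 .9 0 -.36'; python3 st.py
```

```text
clock: 20.55
eef_pos: [0.5405, -0.3004, 0.0984]
orientation: [0.16, 2.639, -0.231]
force: [0.7, 0.0, -0.2]
opening: 0.0273
finger_force: 0.0
20.55 [-0.706  0.446  2.039  0.762  0.219 -2.867]
[[-0.877  0.154  0.456]
 [ 0.072  0.979 -0.192]
 [-0.476 -0.135 -0.869]]
tilt 29.6 az -22.8 y az 81.1
jig [-27.5  -2.4  98.4] to knob80 [-53.7 -32.4  56.9] to knob [ -3.1 -41.7  -4.4] F [ 0.7  0.  -0.2] op 0.0273 ff 0.0
edge perp 50.8 68.9
```

```bash
python3 -m inch '-.2 -1.2 0 0 -.36; -.4 -2.4 0 0 -.36; -.6 -3.2 0 0 -.36; -.7 -3.7 0 0 -.36; -.8 -4.2 0 0 -.36; -.9 -4.7 0 0 -.36; -.9 -5 0 0 -.36; -1 -5.3 0 0 -.36'; python3 st.py
```

```text
clock: 21.22
eef_pos: [0.5396, -0.3047, 0.0983]
orientation: [0.159, 2.639, -0.229]
force: [2.9, 5.2, 1.7]
opening: 0.0274
finger_force: 3.0
21.2167 [-0.716  0.448  2.035  0.767  0.227 -2.881]
[[-0.877  0.153  0.456]
 [ 0.072  0.979 -0.19 ]
 [-0.476 -0.133 -0.869]]
tilt 29.6 az -22.6 y az 81.1
jig [-27.6  -6.8  98.3] to knob80 [-52.8 -28.1  56.9] to knob [ -2.2 -37.4  -4.3] F [2.9 5.2 1.7] op 0.0274 ff 2.9620748665183783
edge perp 50.9 68.9
```

```bash
python3 -m inch '-.1 -.4 0 0 -.36; -.2 -.8 0 0 -.36; -.2 -1.2 0 0 -.36; -.3 -1.5 0 0 -.36; -.3 -1.5 0 0 -.36; -.3 -1.5 0 0 -.36; -.3 -1.5 0 0 -.36; -.3 -1.5 0 0 -.36'; python3 st.py;  python3 -c "
from h import *; cap('side','s4'); cap('wrist','w5')
f=lambda n,a,b,c,d:cv2.resize(cv2.imread(n)[a:b,c:d],(400,300),interpolation=cv2.INTER_CUBIC)
m=np.hstack([f('pics/w5.png',180,360,240,480),f('pics/s4.png',210,285,250,350)]);cv2.imwrite('pics/m3.png',m)"
```

```text
clock: 21.88
eef_pos: [0.5394, -0.3063, 0.0983]
orientation: [0.16, 2.639, -0.229]
force: [2.7, 4.4, 1.2]
opening: 0.0277
finger_force: 2.5
21.8833 [-0.719  0.448  2.034  0.769  0.228 -2.884]
[[-0.877  0.153  0.456]
 [ 0.072  0.979 -0.19 ]
 [-0.476 -0.134 -0.869]]
tilt 29.6 az -22.6 y az 81.1
jig [-27.6  -8.4  98.3] to knob80 [-52.5 -26.5  56.9] to knob [ -2.  -35.8  -4.3] F [2.7 4.4 1.2] op 0.0277 ff 2.4611156852915883
edge perp 50.9 68.9
```

View pics/m3.png

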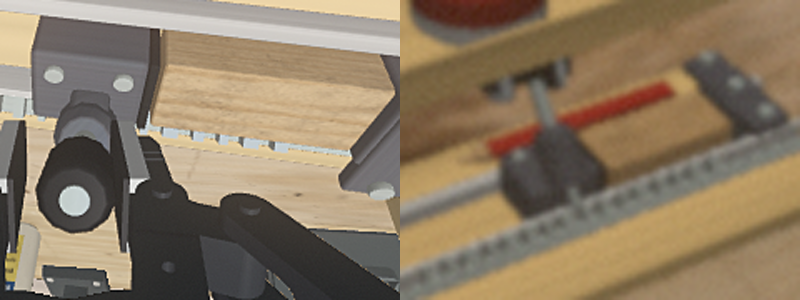

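The crop shows the +y finger against the knob, and the stop sliding back at a steady 5 N with the offcut still home. I'll keep backing off until it snaps.

```bash
python3 -m inch '-.1 -.4 0 0 -.36; -.2 -.8 0 0 -.36; -.2 -1.2 0 0 -.36; -.3 -1.6 0 0 -.36; -.4 -2 0 0 -.36; -.4 -2.4 0 0 -.36; -.5 -2.8 0 0 -.36; -.5 -2.8 0 0 -.36'; python3 st.py | grep jig
```

```text
clock: 22.65
eef_pos: [0.5386, -0.3097, 0.0984]
orientation: [0.16, 2.639, -0.23]
force: [2.3, 4.2, -0.1]
opening: 0.0277
finger_force: 1.9
jig [-27.7 -11.9  98.4] to knob80 [-51.8 -23.1  56.9] to knob [ -1.2 -32.4  -4.4] F [ 2.3  4.2 -0.1] op 0.0277 ff 1.913915335899219
```

```bash
python3 -m inch '-.1 -.4 0 0 -.36; -.2 -.8 0 0 -.36; -.2 -1.2 0 0 -.36; -.3 -1.6 0 0 -.36; -.4 -2 0 0 -.36; -.4 -2.4 0 0 -.36; -.5 -2.4 0 0 -.36; -.5 -2.4 0 0 -.36'; python3 st.py | grep jig
```

```text
clock: 23.32
eef_pos: [0.5383, -0.3103, 0.0982]
orientation: [0.159, 2.64, -0.226]
force: [4.7, 9.9, 0.8]
opening: 0.0279
finger_force: 4.8
jig [-27.9 -12.5  98.2] to knob80 [-51.5 -22.5  57.1] to knob [ -0.9 -31.8  -4.2] F [4.7 9.9 0.8] op 0.0279 ff 4.84446593116445
```

Now blocked: commanded 2.4 mm, moved 0.6 mm, and the force doubled, so it has most likely snapped in. I'll release, withdraw along the axis and look.

```bash
python3 -m inch '.3 1.5 0 0 -.36; .5 3 0 0 -.3; .5 3.5 0 0 0; .5 3.5 0 0 .2; .5 3.5 0 0 .2; -10 5 12 0 .2; -25 8 30 0 .2; -42 11 51 0 .2'; python3 -c "
from h import *; cap('side','s5'); cap('wrist','w6'); cap('top','t5')
f=lambda n,a,b,c,d,w=400:cv2.resize(cv2.imread(n)[a:b,c:d],(w,300),interpolation=cv2.INTER_CUBIC)
m=np.vstack([np.hstack([f('pics/w6.png',130,340,140,420),f('pics/s5.png',210,285,250,350)]),np.hstack([f('pics/t5.png',150,225,210,310),f('pics/side0.png',210,285,250,350)])]);cv2.imwrite('pics/m4.png',m)
O=np.array([.568,-.303,0]);x=np.array([.9834,-.1812,0]);y=np.array([.1812,.9834,0])
for yy in(-.008,-.010,-.012):
  for pl in(0,.0075):
    K=O+x*(-.023-.643*(pl+.013))+y*yy+np.array([0,0,.094+.766*(pl+.013)]);u=proj('w6',K);print(yy,pl,u,(u-[140,130])*400/280)"
```

```text
clock: 23.98
eef_pos: [0.4956, -0.3016, 0.1491]
orientation: [0.161, 2.64, -0.231]
force: [-0.2, -0.6, -0.1]
opening: 0.0513
finger_force: 0.0
-0.008 0 [294.99697468 254.55279892] [221.42424955 177.93256989]
-0.008 0.0075 [294.55838425 257.32841843] [220.79769178 181.89774062]
-0.01 0 [292.17470299 254.19408582] [217.39243284 177.42012259]
-0.01 0.0075 [291.63003924 256.95401263] [216.61434177 181.36287519]
-0.012 0 [289.35667513 253.8359121 ] [213.36667876 176.90844586]
-0.012 0.0075 [288.70626347 256.58019103] [212.43751924 180.82884433]
```

View pics/m4.png

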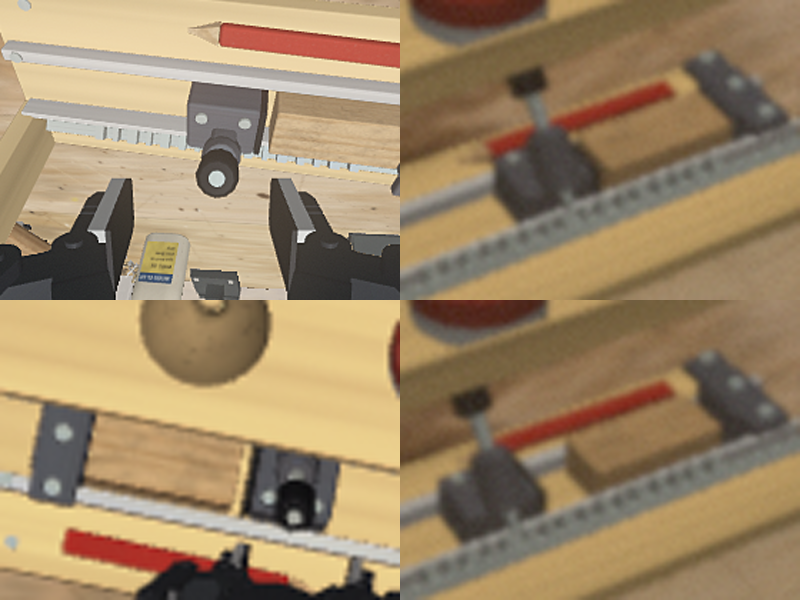

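The stop is locked. The wrist crop puts the knob at (217,178), matching plunger 0. The shaft length in the side view is the same as at the start, the offcut sits against the block, and the gripper is clear.

```bash
python3 -c "
from rig import ctrl
print(ctrl.job_done())"
```

```text
the job is handed in; nothing more can be done
None
```

The job is handed in at about 24 s: the offcut is home against the end block, the stop is locked in the first notch behind it (about 6–7 mm back), and the gripper is clear; the result was not reported back to me.

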